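# Clamp the lid of a culture jar

## Task

One of the two small culture jars is still unclamped: its lid lies in place, but its steel clamp strap is swung off to the side and the lever on the clamp post stands up. Without gripping or lifting anything, push the strap round with the outside of a finger until its rubber foot is centred over the steel boss of the lid, then push the cam lever down flat with the fingertips so that the clamp holds the lid shut, and take the hand away. Go gently, do not shift the lid, and leave the jar that is already clamped and the things lying about alone.

Things in the scene. Friction and masses are not known exactly. Their poses are not given: they have to be found in the camera images.
- jar: the open-clamp jar in its clamp stand, fixed to the bench: clear jar 84 mm across holding three dishes, on a grey plate 104 x 138 x 8 mm; origin on the bench under the jar's centre, z up. The steel clamp post (14 mm thick) stands at y = +56 mm of this frame; the rim is 72 mm above the bench. About as likely to stand in the left as in the right gap between the microscopes
- strap_pivot (a point): point on the vertical axis of the clamp post, at half the thickness of the strap while loose (100 mm above the bench); fixed
- head (a joint): swing of the clamp (strap, stud and cam lever turn together about the vertical post axis), rad: 0 = strap over the lid's centre (it then points to -y of the jar), positive = swung away clockwise seen from above (at 1.57 it points to -x of the jar); range -0.35 to 1.75: there is no stop at the lid's centre, the strap can be pushed past it and back. Stiff: stays where left, about 1.5 N at the nose moves it
- strap_nose (a point): tip of the strap's free end, half-way up its edge, 79 mm from the post axis; the line from strap_pivot to it is the strap's centre line. The strap is a flat steel bar 20 mm wide and 10 mm thick (underside 95 mm, top 105 mm above the bench while the lever is up; it sinks 6 mm as the lever goes down), with a screw head 14 mm wide or less standing 8 mm above it over the foot
- foot_pad (a point): centre of the underside of the rubber foot (18 mm across) on the strap, 56 mm from the post axis; sprung upward by up to 5.5 mm. While the lever is up it hangs about 3 mm above the height of the lid's boss
- cam_lever (a joint): cam lever, rad pushed down from raised: 0 = raised (80 degrees above level, leaning towards the strap's nose), 1.40 = flat along the strap, its lower stop, where the clamp is locked. Stays where left; about 3 N at its end moves it, up to 6 N while it clamps
- lever_end (a point): centre of the lever's round end (19 mm across, 9 mm thick), 54 mm from the lever's level axis, which crosses the post axis 114 mm above the bench. The lever is 18 mm wide and 8 mm thick and moves in the upright plane through the strap's centre line, over the strap from the post towards the nose
- lid: grey lid 92 mm across and 10 mm thick (top face 82 mm above the bench), loose, centred on the jar's rim by a plug with 1.5 mm play; origin at the centre of its underside at the rim. A vent cap stands 5.5 mm above its top face 31 mm from its centre
- lid_boss (a point): centre of the top of the lid's steel boss, 25 mm across, 87 mm above the bench
- strap: the clamp strap bar with its foot (origin on the post axis at the strap's underside, x towards its nose)
- lever_handle: the black handle of the cam lever, with its round end (origin where the lever's level axis crosses the post axis); turns with the lever
- shut_jar: the second jar of the same kind, already clamped (strap over the lid, lever flat), fixed; origin under its centre; 125 mm high. Not to be touched
- stain_bottle: dropper bottle 32 mm across, 88 mm high, standing near the open-clamp jar, loose; origin under its centre
- tweezers: steel tweezers 120 mm long, 9 mm high, lying near the open-clamp jar, loose
- cover_box: small white box of cover glasses 35 x 29 x 18 mm, near the clamped jar, loose
- marker: marker pen 135 mm long lying near the front edge, loose
- timer: bench timer 66 x 66 x 20 mm near the front edge, loose
- objective_can: black canister 34 mm across, 50 mm high, near the clamped jar, loose
- spectacles: folded spectacles 125 mm long, 40 mm high, lying near the front edge, loose
Not all that is in view belongs to the job. What is shaped like the lid but turquoise is not meant.

How it is judged:
By the outcome, as a careful person would: the job done as asked, in the order asked, and still so for the second after the job is handed in, with the robot touching nothing.
It also fails if it takes over 54 s, if anything falls off the work surface, if the arm or the gripper's body presses on something with over 40 N, if the wrist force passes 120 N, or if a joint passes its speed limit or range.

## Robot

A 7-joint arm with a two-finger parallel gripper is mounted at the origin on a cart in front of the work surface, level with it; the furniture and walls round the work are solid. World frame = base frame: x ahead of the robot, y to its left, z up, the work surface at z = 0. Lengths are in m, angles in rad, forces in N, time in s.
With the tool pointing down it reaches from about 0.4 to 0.85 m from the base axis. Payload 10.4 kg.
Tool frame: the origin (TCP) lies on the front face of the gripper's body, between the roots of the fingers; the fingertips stand 73 mm ahead of it and the grasp point (between the pads) lies 54 mm ahead of it; x points along the fingers, y is the direction in which the jaws open and shut, and the axes are right-handed (so a half turn about x gives the same grasp; the last joint's range is limited). The gripper opens to 85 mm and grips with 20 to 120 N. Pads are 22 mm wide; open, the fingers measure 114 mm over their backs; the gripper's body (76 mm by 85 mm) begins 54 mm behind the grasp point. The pads swing forward as they close: fully open they stand 13 mm farther back than shut.
Start: joints at [1.21, 0.332, -0.065, 1.46, 0.022, 1.35, -0.088], TCP at [0.207, -0.59, 0.304] pointing down, gripper open.
Joint ranges: [-2.6, 2.6], [-0.5, 2.12], [-1.47, 1.34], [0.16, 2.42], [-1.27, 4.41], [0.06, 2.06], [-2.6, 2.6]. Speed limits (rad/s): [2.22, 2.22, 2.79, 2.79, 3.14, 3.14, 3.14].

## Interface

Orientations are given as a unit quaternion [x, y, z, w].
In Python, from workcell import manip gives the robot as it stands. The module is installed in compiled form; this text tells all that it offers.
- The arm moves only by the tool arm_command, never from a script. Its argument "moves" is a list that holds one entry, the list of rows, each a list of 5 numbers: the closure, from 0 (fully open) to 1 (shut), then the shift along the tool's x, y, z in units of 25 mm (1.0 is 25 mm), then the turn about the tool's x in degrees. A call has 1 to 12 rows; each row shifts and turns the commanded pose from where the row before left it, along the tool's axes as they then stand; what a row does not reach is not made up. A row lasts 1/12 s, in which the tool goes at most 41.7 mm and 7.16 degrees, less where a joint would pass 70% of its speed; a pose out of reach is approached as far as the arm can. A call is refused whole if a number of a shift passes 1 or a number of a turn 7.16, either way. A call with a gripper value outside its range is refused whole. The fingers move at their own pace and stop on an object; "force" is the grip in N (left out, the last holds). Time passes only in rows, so rows that do not move let the fingers close. It gives the time, the measured TCP pose, the force and the opening at its end, in the units of the state.
- manip.get_obs(): the state, without advancing time (a new reading comes with each control period).
- manip.camera(name): name is "scene" or "top"; returns the picture (420x560x3 uint8, red, green, blue); there is no depth.
- manip.camera_info(name): a dict with "vfov" (degrees; the focal length in pixels is half the picture's height over the tangent of half this angle, whatever the lens; pixels are square), "cx", "cy" (the principal point, pixels), "pose" (4x4, takes a point from camera to world coordinates). Camera axes: x right, y down, z forward; pixel columns grow to the right and rows downward; lengths in m; the calibration is good to about 2 mm. A picture is of the moment at which its call begins. camera_info takes no time and is no camera call.
- manip.hand_in(): hands the job in, once; it reports no verdict.
Trained networks look in the newest picture that a camera, given by its name, has taken for a name from the list of things; names that differ only in an ending like _2 or _b are one class to them, and where a whole thing is asked for, a point or a joint stands for the part that bears it (a point fixed in the world has none). Each returns a list of dicts, best first, with "confidence" (0 to 1); they miss things now and then, are a little off and sometimes report something else, mostly with a low value. They report only what shows in the picture. A call takes as long as a camera call. They do not tell look-alikes from the thing itself.
- manip.regions_of(query, camera): "mask" (420x560 bool, what is visible of it) and "rect" ([left, top, right, bottom] in pixels, round what is visible of it).
- manip.pinpoint(query, camera): "pixel" ([row, column] in pixels: a listed point, or the origin of a listed thing).
The state is a dict: "clock": time; "joint_pos": joint angles; "joint_velocities": joint speeds; "tau": joint torques, N m; "position": TCP position; "ee_rot": TCP orientation; "ft_force": force on the tool from outside, world axes, zero at the start; "torque": the same for the moment, N m; "grip_width": opening from 0.0 (shut) to 1.0 (fully open).
Only numpy, scipy, OpenCV 4.12 (cv2) and the standard library are available. Lean on these libraries where they do the work, as an engineer would, in place of code of your own. Each camera call takes 0.05 s, during which the arm holds its last target.

## Working session

There is one attempt and no reset: what is moved stays moved. The work goes in short steps, Python scripts to look and compute and a tool call to move; the robot and the scene stay as the last step left them, time stands still between calls to the robot, and variables do not carry over. Pictures are saved under pics/ and viewed, and the job is handed in when it is done.

Besides the shell and the picture viewer there is one more tool, called after "Emit:" as a command line: name --argument value ..., lists and objects as JSON in quotes. arm_command: Moves the arm, as the interface text tells. Its arguments: {"type":"object","properties":{"moves":{"type":"array","items":{"type":"array","items":{"type":"array","items":{"type":"number"}}}},"force":{"type":"number"}},"required":["moves"]}

```bash
mkdir -p pics; ls; cat > h.py <<'E'
import numpy as np, cv2
from workcell import manip
def snap(name,fn,crop=None,scale=1):
    im=manip.camera(name); im=np.ascontiguousarray(im[:,:,::-1])
    if crop: l,t,r,b=crop; im=im[t:b,l:r]
    if scale!=1: im=cv2.resize(im,None,fx=scale,fy=scale,interpolation=cv2.INTER_CUBIC)
    cv2.imwrite('pics/'+fn,im)
def cam(name):
    i=manip.camera_info(name); f=210/np.tan(np.radians(i['vfov'])/2); return f,i['cx'],i['cy'],np.array(i['pose'])
def ray(name,px):
    f,cx,cy,T=cam(name); r,c=px
    d=T[:3,:3]@np.array([(c-cx)/f,(r-cy)/f,1]); return T[:3,3],d
def atz(name,px,z):
    o,d=ray(name,px); return o+d*(z-o[2])/d[2]
def proj(name,p):
    f,cx,cy,T=cam(name); q=T[:3,:3].T@(np.array(p)-T[:3,3]); return [q[1]/q[2]*f+cy,q[0]/q[2]*f+cx]
E
python3 - <<'E'
from h import *
snap('scene','s0.png');snap('top','t0.png')
for n in('scene','top'):
    f,cx,cy,T=cam(n);print(n,f,cx,cy,T.round(3).tolist(), manip.camera_info(n).keys())
print(manip.get_obs())
E
```

```text
pics
scene 475.3417342959712 277.83698157036105 204.43274846584407 [[0.301, -0.539, 0.786, -0.68], [-0.953, -0.166, 0.252, -0.568], [-0.006, -0.826, -0.564, 0.925], [0.0, 0.0, 0.0, 1.0]] dict_keys(['vfov', 'cx', 'cy', 'pose'])
top 436.8330902244841 284.9380733401375 217.15402084118122 [[-0.022, -0.988, 0.156, 0.214], [-1.0, 0.021, -0.009, -0.222], [0.006, -0.156, -0.988, 1.512], [0.0, 0.0, 0.0, 1.0]] dict_keys(['vfov', 'cx', 'cy', 'pose'])
{'clock': 0.1, 'joint_pos': array([ 1.21039774,  0.33282784, -0.06470304,  1.46086085,  0.02158521,
        1.34993695, -0.08846705]), 'joint_velocities': array([-0.00208824, -0.00113429,  0.00026357, -0.00273655,  0.00156123,
        0.00025735,  0.00082162]), 'tau': array([ 3.14516030e-03, -6.26745629e+01,  5.02317958e-02, -3.92429924e+01,
        1.63485634e-02,  7.02651712e-03,  4.19568516e-05]), 'position': array([ 0.20705289, -0.58943699,  0.3031818 ]), 'ee_rot': array([-0.69694602, -0.11934422,  0.69713736, -0.11841752]), 'ft_force': array([-0.15729679,  0.00863132, -0.94487455]), 'torque': array([0.01025711, 0.01366951, 0.00675287]), 'grip_width': 0.9989895313285679}
```

View pics/s0.png

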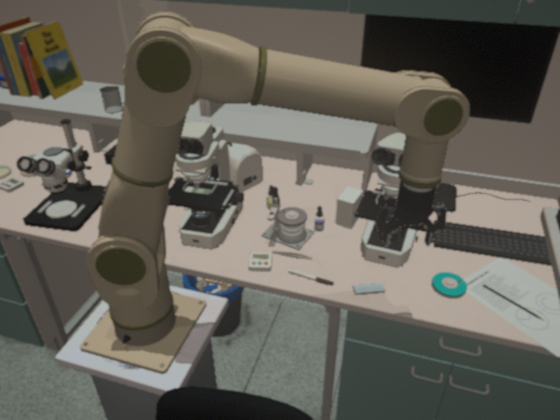

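View pics/t0.png

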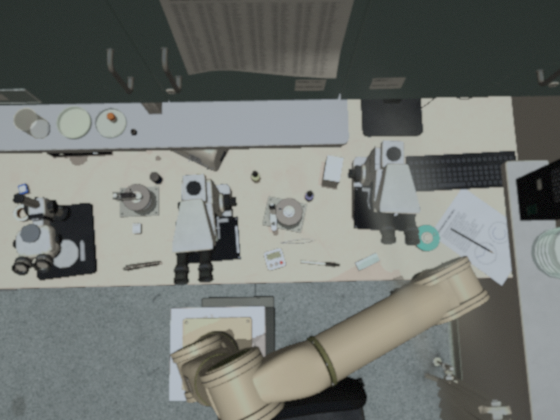

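Candidates: the jar at top (row 213, col 288) and the jar at top (row 200, col 138). I'm enlarging both, and running the networks.

```bash
python3 - <<'E'
from h import *
im=manip.camera('top')[:,:,::-1]; s=manip.camera('scene')[:,:,::-1]
a=cv2.resize(im[170:280,230:350],None,fx=6,fy=5.4,interpolation=3)
a=cv2.resize(im[170:270,240:350],None,fx=3.6,fy=3.6,interpolation=3)
b=cv2.resize(im[150:250,90:200],None,fx=3.6,fy=3.6,interpolation=3)
cv2.imwrite('pics/c1.png',np.hstack([a,b]))
cv2.imwrite('pics/c2.png',cv2.resize(s[170:280,230:350],None,fx=5,fy=5,interpolation=3))
for q in ['jar','strap_pivot','strap_nose','foot_pad','lever_end','lid','lid_boss','strap','lever_handle','shut_jar','stain_bottle']:
    for c in('top','scene'):
        print(q,c,[(np.round(d['pixel'],1).tolist(),round(d['confidence'],2)) for d in manip.pinpoint(q,c)][:4])
print(manip.get_obs()['clock'])
E
```

```text
jar top [([217.1, 290.7], 0.59), ([212.7, 287.4], 0.3)]
jar scene [([239.8, 290.0], 0.79)]
strap_pivot top [([206.1, 274.9], 0.43)]
strap_pivot scene [([205.9, 274.8], 0.53)]
strap_nose top [([227.1, 274.4], 0.69)]
strap_nose scene [([188.3, 277.6], 0.59), ([214.8, 268.4], 0.58)]
foot_pad top []
foot_pad scene []
lever_end top [([204.5, 271.4], 0.43)]
lever_end scene [([187.9, 275.8], 0.63)]
lid top [([237.5, 425.2], 0.75), ([262.2, 272.1], 0.51), ([228.7, 137.0], 0.38)]
lid scene [([217.2, 289.1], 0.85), ([285.5, 446.9], 0.83)]
lid_boss top [([237.0, 425.9], 0.97), ([215.2, 284.0], 0.82), ([206.5, 273.0], 0.71)]
lid_boss scene [([281.6, 449.5], 0.94), ([212.9, 291.0], 0.72)]
strap top [([239.3, 294.2], 0.67), ([207.2, 270.4], 0.61), ([260.4, 268.3], 0.56)]
strap scene [([210.3, 275.9], 0.51), ([205.7, 276.5], 0.41)]
lever_handle top [([203.8, 271.6], 0.5)]
lever_handle scene [([203.3, 271.3], 0.38)]
shut_jar top [([196.8, 142.9], 0.58)]
shut_jar scene []
stain_bottle top [([196.7, 309.3], 0.64), ([238.1, 297.8], 0.31)]
stain_bottle scene [([224.5, 319.9], 0.56), ([206.3, 275.4], 0.21)]
1.3
```

View pics/c1.png

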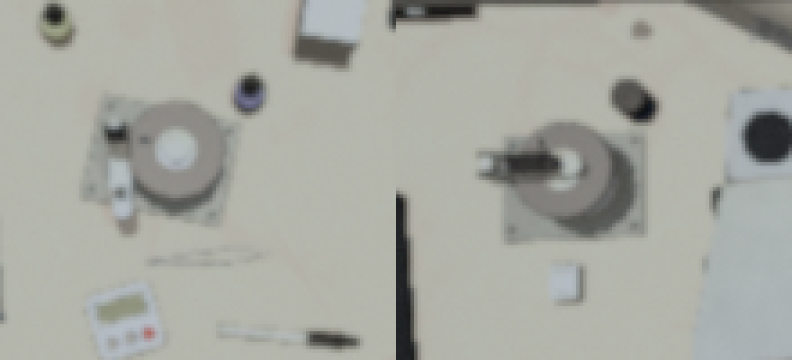

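View pics/c2.png

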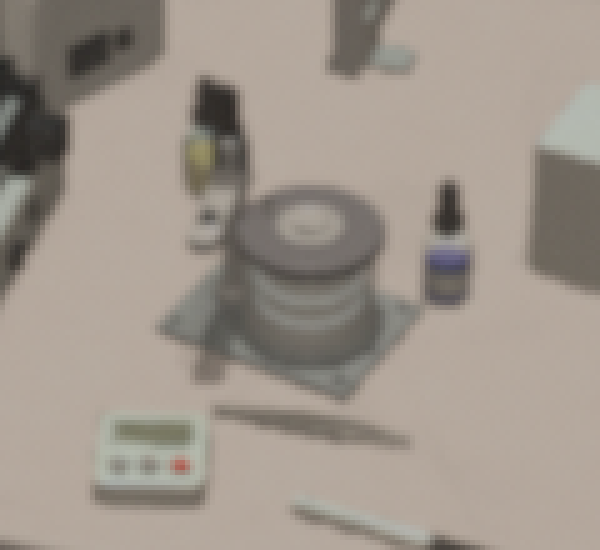

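The right jar (top row 211, col 289; scene row 215, col 291) is the open one: its boss is bare and its white strap hangs off to the left, with the black lever end up at top (row 205, col 272). The left jar (top 200, 138) has a dark lever lying flat over the lid, so it is the clamped one. The turquoise ring at top (237, 425) is the lookalike. Next, positions.

```bash
python3 - <<'E'
from h import *
from scipy.spatial.transform import Rotation as R
for n,c,p,z in [('boss','top',(211.4,288.9),.087),('boss','scene',(215.2,291.8),.087),('leverend','top',(204.7,272.5),.168),('nose','top',(230,274.4),.1),('nose','scene',(245,271.8),.1),('nose(net)','top',(227.1,274.4),.1),('bottle','top',(197,309),.08),('plateTL','top',(196.5,268.8),.008),('TR','top',(204,306),.008),('BR','top',(231.5,301.8),.008),('BL','top',(225,264.5),.008),('boxcorner','top',(178,330),.09)]:
    print(n,c,atz(c,p,z).round(4))
print(R.from_quat(manip.get_obs()['ee_rot']).as_matrix().round(3))
for q in['jar','lid','strap','lever_handle','lid_boss']:
  for c in('top','scene'):
    for d in manip.regions_of(q,c):
        m=d['mask'];ys,xs=np.nonzero(m); print(q,c,np.round(d['rect'],1),round(d['confidence'],2),m.sum(),ys.mean().round(2),xs.mean().round(2))
a=cv2.resize(manip.camera('top')[185:240,255:320,::-1],None,fx=11,fy=11,interpolation=0);cv2.imwrite('pics/c3.png',a)
a=cv2.resize(manip.camera('scene')[180:255,255:335,::-1],None,fx=8,fy=8,interpolation=0);cv2.imwrite('pics/c4.png',a)
E
```

```text
boss top [ 0.4575 -0.249   0.087 ]
boss scene [ 0.4465 -0.2515  0.087 ]
leverend top [ 0.466  -0.1967  0.168 ]
nose top [ 0.3949 -0.2001  0.1   ]
nose scene [ 0.2785 -0.2431  0.1   ]
nose(net) top [ 0.4044 -0.2003  0.1   ]
bottle top [ 0.5061 -0.3175  0.08  ]
plateTL top [ 0.5256 -0.1812  0.008 ]
TR top [ 0.496 -0.311  0.008]
BR top [ 0.3993 -0.2935  0.008 ]
BL top [ 0.4249 -0.1646  0.008 ]
boxcorner top [ 0.5673 -0.3891  0.09  ]
[[ 0.     0.331 -0.943]
 [-0.    -0.943 -0.331]
 [-1.     0.    -0.   ]]
jar top [262.3 200.5 307.  232. ] 0.9 605 217.33 279.11
jar scene [260.9 186.8 314.5 246.9] 0.58 1127 227.38 284.55
lid top [417.1 223.3 438.2 252. ] 0.7 469 237.7 427.43
lid top [279.5 198.9 302.9 226.1] 0.59 582 211.61 288.36
lid scene [430.2 274.1 466.5 298.1] 0.85 707 283.97 449.08
lid scene [276.2 205.7 306.5 225.8] 0.59 471 216.13 291.12
strap top [268.6 211.7 274.9 232.1] 0.52 132 219.88 272.44
strap scene [267.5 207.2 282.8 221.8] 0.47 104 211.84 272.69
lever_handle top [280.4 240.4 286.  244.5] 0.69 8 242.5 282.5
lid_boss top [416.  225.3 439.  252.1] 0.92 474 237.95 427.28
lid_boss top [276.9 202.  300.1 226.7] 0.9 560 211.67 288.52
lid_boss scene [272.  206.2 307.8 225. ] 0.82 472 216.2 290.7
lid_boss scene [429.1 270.7 466.3 296.8] 0.73 712 284.37 448.41
lid_boss scene [267.1 202.  277.8 218.8] 0.64 78 212.24 272.4
```

View pics/c3.png

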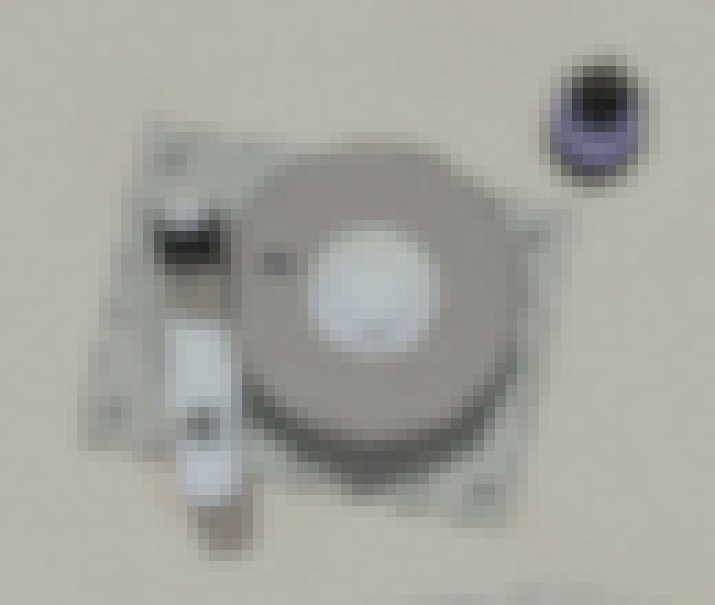

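View pics/c4.png

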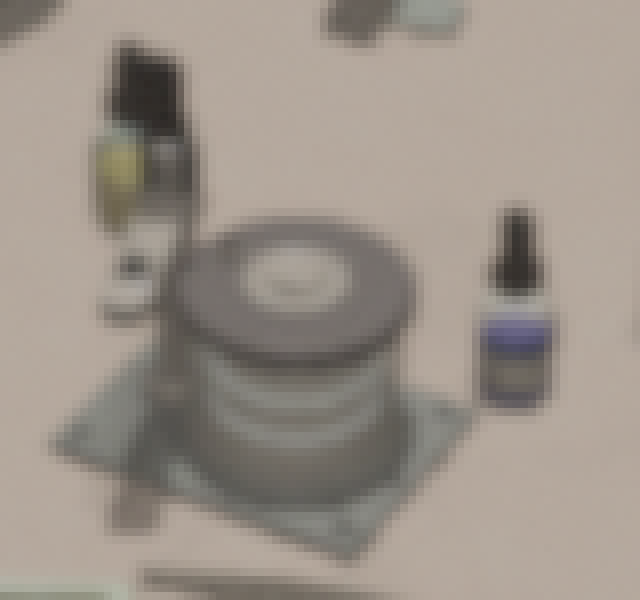

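```bash
cat > fit.py <<'E'
from h import *
from scipy.optimize import least_squares
def T(c,s,oc,orr): return lambda x,y:(y/s-.5+orr,x/s-.5+oc)
t=T(0,11,255,185); s=T(0,8,255,180)
# obs: kind, cam, pix
obs=[('boss','top',t(373,288)),('nose','top',t(210,500)),('screw','top',t(204,424)),('lev','top',t(192,240)),
('TL','top',t(150,120)),('BL','top',t(83,443)),('TR','top',t(572,208)),('BR','top',t(505,530)),
('lid','top',t(376,290)),
('boss','scene',s(297,275)),('lid','scene',s(293,286)),('nose','scene',s(124,312)),('screw','scene',s(132,266)),('lev','scene',s(150,75)),
('BL','scene',s(50,447)),('BR','scene',s(350,563)),('TR','scene',s(480,408))]
def model(p):
    x,y,yaw,head,off=p
    Rm=np.array([[np.cos(yaw),-np.sin(yaw)],[np.sin(yaw),np.cos(yaw)]])
    W=lambda u,v,z:np.r_[Rm@[u,v]+[x,y],z]
    d=np.array([-np.sin(head),-np.cos(head)])
    P=lambda r,z:W(d[0]*r,56+d[1]*r,z) if 0 else W(*(np.array([0,.056])+d*r),z)
    return dict(boss=W(0,0,.087),lid=W(0,0,.082),nose=P(.079,.1),screw=P(.056,.113),lev=P(.054*np.cos(1.396),.114+.054*np.sin(1.396)),pivot=P(0,.1),
      TL=W(.052,.069+off,.008),TR=W(.052,-.069+off,.008),BL=W(-.052,.069+off,.008),BR=W(-.052,-.069+off,.008))
def res(p,full=False):
    m=model(p[:5]);b={'top':p[5:7],'scene':p[7:9]}
    r=[np.array(proj(c,m[k]))+b[c]-o for k,c,o in obs]
    if full: return r
    return np.r_[np.ravel(r),np.array(p[5:9])/1.0]
if __name__=='__main__':
    f=least_squares(res,[.455,-.25,-.2,1.5,0.01,0,0,0,0],loss='soft_l1')
    print(f.x.round(4))
    for o,r in zip(obs,res(f.x,True)): print(o[0],o[1],r.round(2))
    for k,v in model(f.x[:5]).items(): print(k,v.round(4))
E
python3 fit.py
```

```text
[ 0.4576 -0.2473 -0.2263  1.2685  0.0133 -0.4905  0.0013  0.9283 -0.1243]
boss top [ 0.2  -0.04]
nose top [0.62 0.39]
screw top [-0.    0.19]
lev top [-0.41 -0.48]
TL top [ 0.28 -0.05]
BL top [-0.35 -0.2 ]
TR top [0.14 0.13]
BR top [-0.25  0.38]
lid top [ 0.27 -0.33]
boss scene [-0.01 -0.28]
lid scene [-0.05  0.2 ]
nose scene [ 1.39 -0.71]
screw scene [-0.85  0.1 ]
lev scene [-0.58  1.34]
BL scene [-0.26 -0.68]
BR scene [-0.62  0.56]
TR scene [ 0.58 -0.06]
boss [ 0.4576 -0.2473  0.087 ]
lid [ 0.4576 -0.2473  0.082 ]
nose [ 0.3914 -0.1987  0.1   ]
screw [ 0.4144 -0.1969  0.113 ]
lev [ 0.4608 -0.1934  0.1672]
pivot [ 0.4702 -0.1927  0.1   ]
TL [ 0.5268 -0.1787  0.008 ]
TR [ 0.4958 -0.3132  0.008 ]
BL [ 0.4254 -0.1554  0.008 ]
BR [ 0.3945 -0.2899  0.008 ]
```

```bash
python3 - <<'E'
from h import *
for z in(.2,.3,.4): print(z,atz('top',(240,385),z).round(3),atz('top',(282,180),z).round(3),atz('top',(278,208),z).round(3),atz('top',(205,355),z).round(3),atz('top',(205,238),z).round(3))
print(atz('scene',(260,385),0).round(3), atz('scene',(243,215),0).round(3))
def g(a,r,n): 
    a=np.radians(a);return np.array([.4702,-.1927])+r*np.array([np.cos(a),np.sin(a)])+n*np.array([np.sin(a),-np.cos(a)])
for a in (-175.6,-160,-140,-120,-103): print(a,g(a,.072,.0245).round(4),g(a,.072,.0345).round(4))
E
```

```text
0.2 [ 0.344 -0.535  0.2  ] [0.233 0.081 0.2  ] [ 0.243 -0.002  0.2  ] [ 0.454 -0.449  0.2  ] [ 0.461 -0.092  0.2  ]
0.3 [ 0.334 -0.511  0.3  ] [0.231 0.058 0.3  ] [ 0.24  -0.019  0.3  ] [ 0.435 -0.432  0.3  ] [ 0.442 -0.102  0.3  ]
0.4 [ 0.325 -0.487  0.4  ] [0.23  0.035 0.4  ] [ 0.238 -0.035  0.4  ] [ 0.417 -0.415  0.4  ] [ 0.424 -0.112  0.4  ]
[ 0.427 -0.544  0.   ] [ 0.352 -0.033  0.   ]
-175.6 [ 0.3965 -0.1738] [ 0.3958 -0.1638]
-160 [ 0.3942 -0.1943] [ 0.3907 -0.1849]
-140 [ 0.3993 -0.2202] [ 0.3929 -0.2126]
-120 [ 0.413  -0.2428] [ 0.4043 -0.2378]
-103 [ 0.4301 -0.2573] [ 0.4204 -0.2551]
```

Emit:
arm_command --moves '[[[1, 0, -0.7, -0.41, 0], [1, 0, -0.7, -0.41, 0], [1, 0, -0.7, -0.41, 0], [1, 0, -0.7, -0.41, 0], [1, 0, -0.7, -0.41, 0], [1, 0, -0.7, -0.41, 0], [1, 0, -0.54, -0.56, 0], [1, 0, -0.54, -0.56, 0], [1, 0, -0.54, -0.56, 0], [1, 0, -0.54, -0.56, 0], [1, 0, -0.54, -0.56, 0], [1, 0, -0.54, -0.56, 0]]]' --force 20

```text
clock: 2.9
position: [0.2831, -0.3651, 0.3041]
ee_rot: [0.697, 0.119, -0.697, 0.119]
ft_force: [0.1, 0.2, -0.1]
grip_width: -0.0
```

Emit:
arm_command --moves '[[[1, 0, -0.62, -0.69, 0], [1, 0, -0.62, -0.69, 0], [1, 0, -0.62, -0.69, 0], [1, 0, -0.62, -0.69, 0], [1, 0, -0.62, -0.69, 0], [1, 0, -0.62, -0.69, 0], [1, 0, -0.62, -0.69, 0], [1, 0, -0.62, -0.69, 0], [1, 0, -0.62, -0.69, 0], [1, 0, -0.62, -0.69, 0], [1, 0, 0, 0, 7.1], [1, 0, 0, 0, 7.1]]]'

```text
clock: 3.9
position: [0.3948, -0.1612, 0.3041]
ee_rot: [0.707, 0.031, -0.706, 0.031]
ft_force: [1.0, -0.1, -0.6]
grip_width: -0.003
```

```bash
python3 - <<'E'
from h import *
snap('top','t1.png',(200,150,380,290),4);snap('scene','s1.png',(200,110,380,270),4)
o=manip.get_obs();print(o['position'],o['ee_rot'],o['joint_pos'],o['ft_force'])
E
```

```text
[ 0.39425057 -0.1623536   0.30405352] [ 0.70649891  0.03096231 -0.70634515  0.03125955] [ 0.8342336  -0.09230067 -0.512682    1.92300413 -0.04662462  1.29900426
 -1.14689069] [-0.23916338 -0.38018019 -0.78883159]
```

View pics/t1.png

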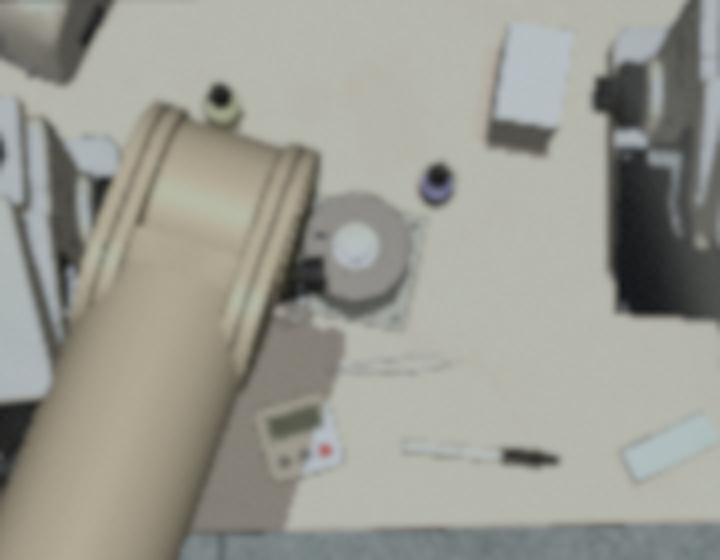

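View pics/s1.png

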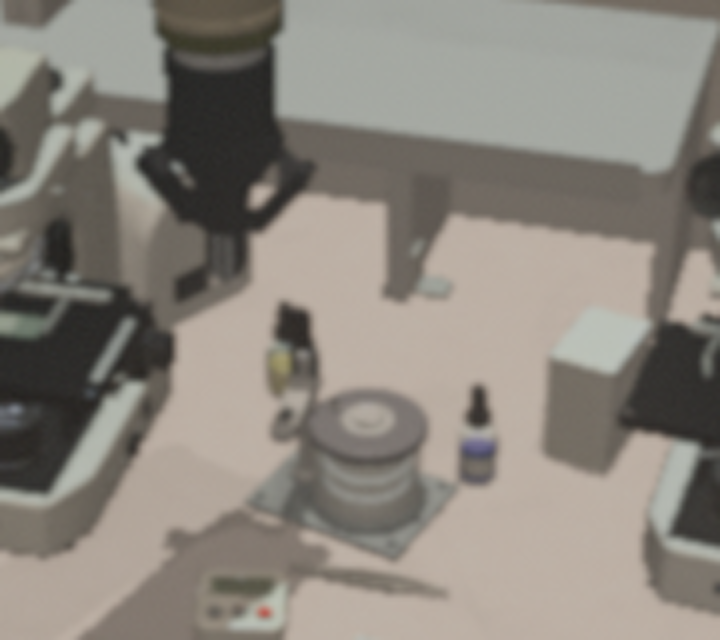

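```bash
python3 - <<'E'
from h import *
for z in(.1,.13,.16,.2):
  print(z,[atz('scene',p,z)[:2].round(3).tolist() for p in((197.5,242.5),(185,239),(210,233))])
print(proj('scene',[.394,-.112,.165]))
E
```

```text
0.1 [[0.475, -0.082], [0.541, -0.044], [0.403, -0.079]]
0.13 [[0.433, -0.099], [0.497, -0.063], [0.363, -0.096]]
0.16 [[0.391, -0.117], [0.453, -0.082], [0.324, -0.114]]
0.2 [[0.335, -0.141], [0.393, -0.107], [0.272, -0.138]]
[np.float64(195.32193015055537), np.float64(241.1745694058967)]
```

Emit:
arm_command --moves '[[[1, 0.695, 0, 0, 0], [1, 0.695, 0, 0, 0], [1, 0.695, 0, 0, 0], [1, 0.695, 0, 0, 0], [1, 0.695, 0, 0, 0], [1, 0.695, 0, 0, 0], [1, 0.695, 0, 0, 0], [1, 0.695, 0, 0, 0], [1, 0, 0, 0, 0], [1, 0, 0, 0, 0]]]'

```text
clock: 4.83
position: [0.3938, -0.1626, 0.1648]
ee_rot: [-0.706, -0.033, 0.707, -0.032]
ft_force: [-0.1, -0.6, 0.1]
grip_width: 0.001
```

```bash
python3 - <<'E'
from h import *
snap('scene','s2.png',(220,130,340,260),5)
o=manip.get_obs();print(o['position'],o['ft_force'],proj('scene',[.3948,-.1612,.092]))
E
```

```text
[ 0.39437273 -0.16276404  0.16557705] [ 0.2179631  -0.37911289  1.4344129 ] [np.float64(218.31316288339218), np.float64(257.88497706031626)]
```

View pics/s2.png

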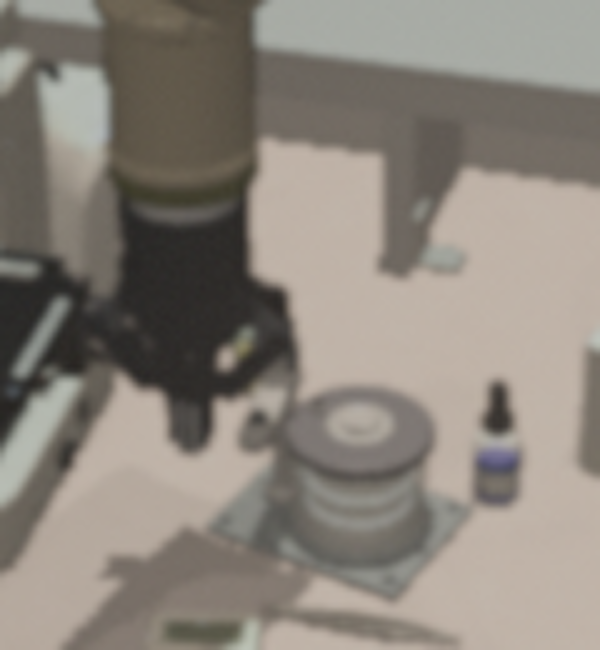

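Emit:
arm_command --moves '[[[1, 0, 0.12, 0, 0], [1, 0, 0.12, 0, 0], [1, 0, 0.12, 0, 0], [1, 0, 0.12, 0, 0], [1, 0, 0, 0, 0]]]'

```text
clock: 5.3
position: [0.3954, -0.1752, 0.1652]
ee_rot: [0.707, 0.031, -0.706, 0.032]
ft_force: [1.4, 1.1, 0.0]
grip_width: -0.001
```

Emit:
arm_command --moves '[[[1, 0, 0.08, 0, 0], [1, 0, 0, 0, 0]]]'

```text
clock: 5.47
position: [0.3954, -0.1767, 0.1649]
ee_rot: [-0.706, -0.032, 0.706, -0.032]
ft_force: [-0.2, 0.9, 0.5]
grip_width: -0.002
```

Emit:
arm_command --moves '[[[1, 0, 0.08, 0, 0], [1, 0, 0, 0, 0]]]'

```text
clock: 5.63
position: [0.3955, -0.1786, 0.1649]
ee_rot: [-0.706, -0.032, 0.706, -0.032]
ft_force: [-0.4, 1.7, 0.3]
grip_width: 0.006
```

Emit:
arm_command --moves '[[[1, 0, 0.08, 0, 0], [1, 0, 0, 0, 0]]]'

```text
clock: 5.8
position: [0.3957, -0.1808, 0.1649]
ee_rot: [-0.706, -0.032, 0.706, -0.032]
ft_force: [-0.5, 1.5, 1.3]
grip_width: -0.003
```

Emit:
arm_command --moves '[[[1, 0, 0.204, 0.054, -4], [1, 0, 0.204, 0.054, -4], [1, 0, 0.204, 0.054, -4], [1, 0, 0.204, 0.054, -4], [1, 0, 0.204, 0.054, -4], [1, 0, 0.204, 0.054, -4], [1, 0, 0.204, 0.054, -4], [1, 0, 0.204, 0.054, -4], [1, 0, 0.204, 0.054, -4], [1, 0, 0.204, 0.054, -4], [1, 0, 0.204, 0.054, -4], [1, 0, 0, 0, 0]]]'

```text
clock: 6.8
position: [0.4062, -0.2369, 0.1648]
ee_rot: [0.643, 0.295, -0.643, 0.295]
ft_force: [-0.7, 1.1, -0.0]
grip_width: -0.001
```

```bash
python3 - <<'E'
from h import *
snap('scene','s3.png',(220,130,340,260),5);snap('top','t3.png',(220,150,340,260),5)
o=manip.get_obs();print(o['position'],o['ee_rot'],o['ft_force'])
E
```

```text
[ 0.40593264 -0.23629319  0.16484561] [ 0.64347262  0.29321374 -0.64338175  0.29330636] [0.28014325 0.11652047 0.42973073]
```

View pics/s3.png

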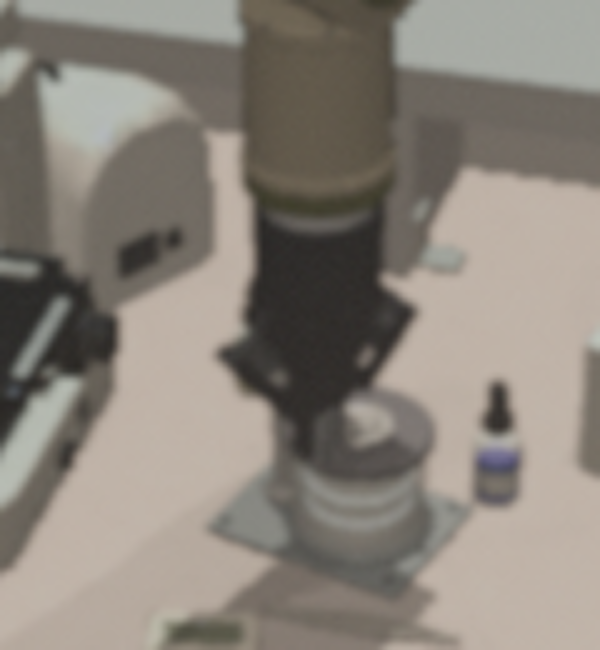

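View pics/t3.png

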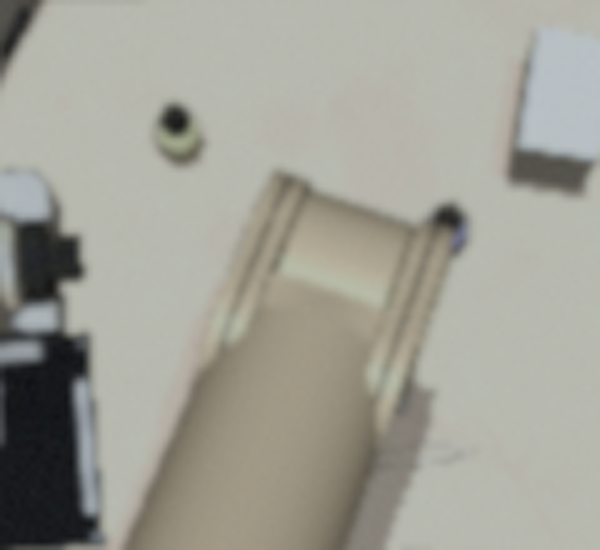

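Emit:
arm_command --moves '[[[1, 0, 0.2, 0.05, -4], [1, 0, 0.2, 0.05, -4], [1, 0, 0.2, 0.05, -4], [1, 0, 0.2, 0.05, -4], [1, 0, 0.2, 0.05, -4], [1, 0, 0, 0, 0], [1, 0, -0.3, 0, 0], [1, 0, -0.3, 0, 0]]]'

```text
clock: 7.57
position: [0.4089, -0.249, 0.1648]
ee_rot: [0.583, 0.401, -0.583, 0.4]
ft_force: [-0.3, 0.9, -0.6]
grip_width: -0.003
```

Emit:
arm_command --moves '[[[1, -0.7, 0, 0, 0], [1, -0.7, 0, 0, 0], [1, -0.7, 0, 0, 0], [1, -0.7, 0, 0, 0], [1, -0.7, 0, 0, 0], [1, -0.7, 0, 0, 0], [1, 0, -0.4, -0.7, 0], [1, 0, -0.4, -0.7, 0], [1, 0, -0.4, -0.7, 0], [1, 0, -0.4, -0.7, 0], [1, 0, -0.4, -0.7, 0], [1, 0, 0, 0, 0]]]'

```text
clock: 8.57
position: [0.393, -0.1463, 0.2699]
ee_rot: [-0.582, -0.402, 0.582, -0.402]
ft_force: [0.6, 0.1, 0.6]
grip_width: -0.001
```

```bash
python3 - <<'E'
from h import *
s=manip.camera('scene')[:,:,::-1];t=manip.camera('top')[:,:,::-1]
cv2.imwrite('pics/c5.png',cv2.resize(t[185:240,255:320],None,fx=11,fy=11,interpolation=2));cv2.imwrite('pics/c6.png',cv2.resize(s[180:255,255:335],None,fx=8,fy=8,interpolation=2))
o=manip.get_obs();print(o['position'],o['ee_rot'],o['ft_force'])
E
```

```text
[ 0.39322021 -0.14945521  0.26998234] [-0.58209855 -0.40064827  0.58255394 -0.40158828] [-0.09241996 -0.33197026 -0.54802051]
```

View pics/c5.png

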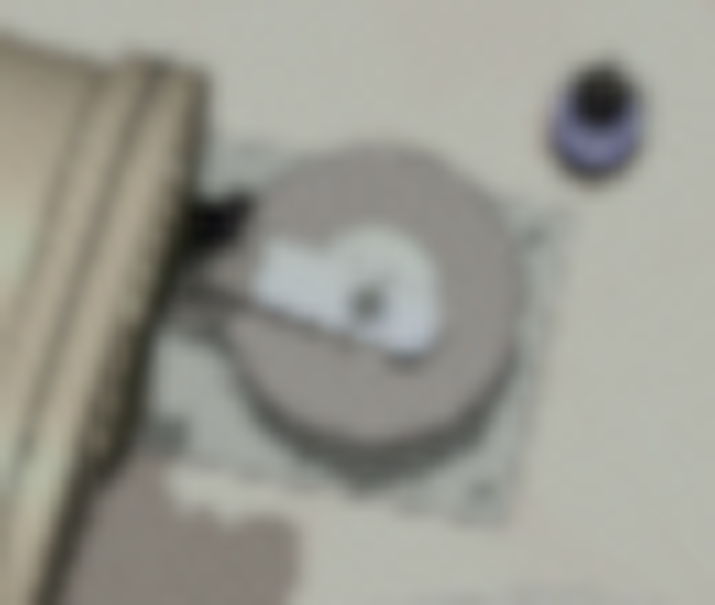

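View pics/c6.png

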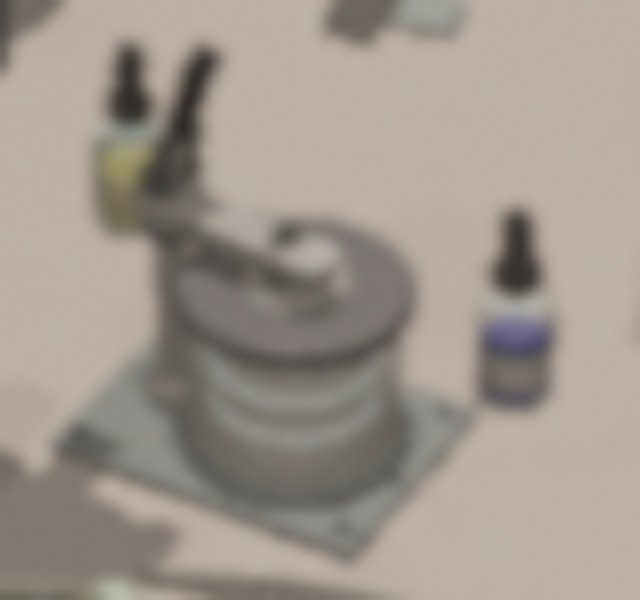

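```bash
cat > chk.py <<'E'
from fit import *
f=least_squares(res,[.455,-.25,-.2,1.5,0.01,0,0,0,0],loss='soft_l1').x
inv=lambda c,rc:( (rc[1]-255+.5)*(11 if c=='top' else 8), (rc[0]-(185 if c=='top' else 180)+.5)*(11 if c=='top' else 8))
if __name__=='__main__':
  for head in(-.1,0,.1,.2):
    m=model([*f[:3],head,f[4]])
    for k in('nose','screw','lev','boss'):
      print(head,k,[np.round(inv(c,np.array(proj(c,m[k]))+b),0).tolist() for c,b in(('top',f[5:7]),('scene',f[7:9]))])
E
python3 chk.py
```

```text
-0.1 nose [[453.0, 273.0], [358.0, 254.0]]
-0.1 screw [[377.0, 257.0], [302.0, 211.0]]
-0.1 lev [[216.0, 207.0], [189.0, 63.0]]
-0.1 boss [[373.0, 290.0], [295.0, 275.0]]
0 nose [[449.0, 298.0], [349.0, 264.0]]
0 screw [[374.0, 275.0], [295.0, 219.0]]
0 lev [[216.0, 210.0], [188.0, 64.0]]
0 boss [[373.0, 290.0], [295.0, 275.0]]
0.1 nose [[442.0, 324.0], [338.0, 275.0]]
0.1 screw [[369.0, 293.0], [288.0, 226.0]]
0.1 lev [[215.0, 213.0], [187.0, 65.0]]
0.1 boss [[373.0, 290.0], [295.0, 275.0]]
0.2 nose [[433.0, 348.0], [325.0, 284.0]]
0.2 screw [[362.0, 311.0], [278.0, 232.0]]
0.2 lev [[214.0, 216.0], [185.0, 66.0]]
0.2 boss [[373.0, 290.0], [295.0, 275.0]]
```

Top view: the strap is now over the lid, with its screw at crop (368,302) and nose at (437,335). That puts head at about 0.14 rad, and the contact geometry also says about 8°. I'm pushing the remaining part.

Emit:
arm_command --moves '[[[1, 0, 0.4, 0.7, 0], [1, 0, 0.4, 0.7, 0], [1, 0, 0.4, 0.7, 0], [1, 0, 0.4, 0.7, 0], [1, 0, 0.4, 0.7, 0], [1, 0.7, 0, 0, 0], [1, 0.7, 0, 0, 0], [1, 0.7, 0, 0, 0], [1, 0.7, 0, 0, 0], [1, 0.7, 0, 0, 0], [1, 0.7, 0, 0, 0], [1, 0, 0, 0, 0]]]'

```text
clock: 9.67
position: [0.4073, -0.2496, 0.1618]
ee_rot: [-0.582, -0.402, 0.583, -0.399]
ft_force: [-0.3, 0.7, -0.1]
grip_width: 0.002
```

Emit:
arm_command --moves '[[[1, 0, 0.3, 0, 0], [1, 0, 0.25, 0, 0], [1, 0, 0.05, 0, 0], [1, 0, 0.1, 0.025, -2], [1, 0, 0.1, 0.025, -2], [1, 0, 0.1, 0.025, -2], [1, 0, 0.1, 0.025, -2], [1, 0, 0, 0, 0]]]'

```text
clock: 10.33
position: [0.4327, -0.2613, 0.1658]
ee_rot: [-0.553, -0.441, 0.553, -0.442]
ft_force: [-2.6, -2.1, 0.5]
grip_width: -0.002
```

Emit:
arm_command --moves '[[[1, 0, -0.3, 0, 0], [1, 0, -0.3, 0, 0], [1, -0.8, 0, 0, 0], [1, -0.8, 0, 0, 0], [1, -0.8, 0, 0, 0], [1, -0.8, 0, 0, 0], [1, -0.8, -0.3, -0.8, 0], [1, 0, -0.3, -0.8, 0], [1, 0, -0.3, -0.8, 0], [1, 0, -0.3, -0.8, 0], [1, 0, -0.3, -0.8, 0], [1, 0, -0.3, -0.8, 0]]]'

```text
clock: 11.33
position: [0.3995, -0.1288, 0.2649]
ee_rot: [-0.553, -0.44, 0.553, -0.441]
ft_force: [-0.1, 0.6, -0.4]
grip_width: 0.001
```

```bash
python3 - <<'E'
from h import *
s=manip.camera('scene')[:,:,::-1];t=manip.camera('top')[:,:,::-1]
cv2.imwrite('pics/c7.png',cv2.resize(t[185:240,255:320],None,fx=11,fy=11,interpolation=2));cv2.imwrite('pics/c8.png',cv2.resize(s[180:255,255:335],None,fx=8,fy=8,interpolation=2))
o=manip.get_obs();print(o['position'],o['ee_rot'],o['ft_force'])
for q in ('strap_nose','lid_boss','lever_end','foot_pad','strap_pivot'):
    for c in('top','scene'):
        print(q,c,[(np.round(d['pixel'],1).tolist(),round(d['confidence'],2)) for d in manip.pinpoint(q,c)][:4])
E
```

```text
[ 0.39978258 -0.12694862  0.26511985] [-0.55191518 -0.44142593  0.55229053 -0.44216281] [-0.26219938 -0.83802856  0.45815108]
strap_nose top []
strap_nose scene [([211.3, 298.2], 0.66)]
lid_boss top [([212.2, 286.9], 0.92), ([232.6, 427.5], 0.68)]
lid_boss scene [([213.6, 290.5], 0.94), ([280.6, 449.1], 0.64)]
lever_end top [([204.7, 275.1], 0.49)]
lever_end scene [([185.1, 280.1], 0.44)]
foot_pad top []
foot_pad scene []
strap_pivot top [([208.2, 274.6], 0.53)]
strap_pivot scene [([204.2, 275.7], 0.48), ([219.6, 294.2], 0.46)]
```

View pics/c7.png

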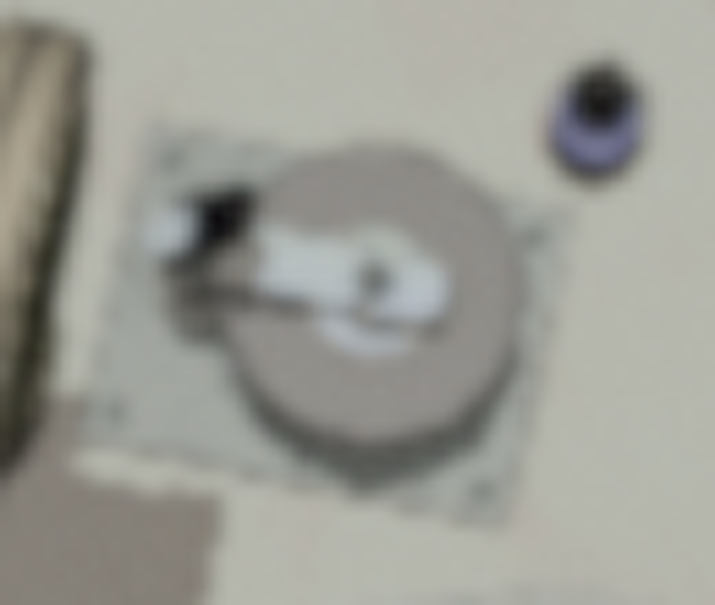

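View pics/c8.png

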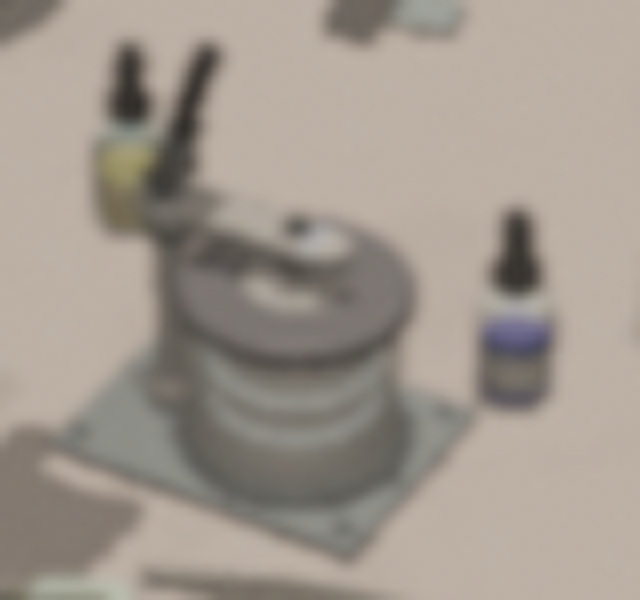

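```bash
python3 - <<'E'
from chk import *
from scipy.ndimage import map_coordinates
ims=np.mean([manip.camera('top').astype(float) for _ in range(4)],0)
sc=np.mean([manip.camera('scene').astype(float) for _ in range(4)],0)
np.save('top.npy',ims);np.save('scene.npy',sc)
g=ims.mean(2)
x,y,yaw=f[:3]
a=yaw-np.pi/2; u=np.array([np.cos(a),np.sin(a)]);n=np.array([-u[1],u[0]])
piv=np.array([x,y])+.056*np.array([-np.sin(yaw),np.cos(yaw)])
for r in (.03,.036,.042,.05,.056,.062,.068,.074):
    row=[]
    for w in np.arange(-.018,.019,.002):
        p=np.r_[piv+u*r+n*w,.105]; q=np.array(proj('top',p))+f[5:7]
        row.append(int(map_coordinates(g,q[:,None],order=1)[0]))
    print(r,row)
E
```

```text
0.03 [131, 120, 115, 116, 141, 162, 177, 183, 186, 186, 185, 184, 178, 170, 158, 147, 142, 140, 139]
0.036 [136, 126, 120, 125, 140, 164, 176, 185, 186, 187, 187, 184, 180, 168, 156, 145, 140, 138, 139]
0.042 [151, 152, 146, 150, 158, 171, 182, 186, 187, 187, 186, 185, 182, 174, 163, 153, 144, 141, 139]
0.05 [174, 171, 164, 153, 156, 163, 168, 169, 165, 164, 165, 169, 172, 171, 168, 164, 157, 149, 143]
0.056 [167, 158, 144, 141, 142, 143, 140, 133, 127, 122, 130, 141, 156, 164, 171, 170, 166, 156, 148]
0.062 [162, 153, 143, 138, 152, 161, 167, 163, 159, 157, 159, 165, 170, 173, 173, 169, 161, 152, 144]
0.068 [160, 154, 148, 144, 152, 168, 178, 185, 186, 187, 186, 184, 181, 173, 164, 154, 147, 141, 140]
0.074 [142, 139, 131, 131, 133, 150, 165, 175, 180, 183, 182, 178, 171, 162, 152, 145, 141, 139, 139]
```

Both views show the strap centred. The top-face edge profile gives a centre offset of under 1 mm (head about 0 ± 0.02), the boss shows evenly on both sides, and the lid has not moved. Next the lever: I go behind the raised lever on the post side, above it first.

Emit:
arm_command --moves '[[[1, -0.4, 0, 0, 0], [1, 0, 0.555, 0.19, 0], [1, 0, 0.555, 0.19, 0], [1, 0, 0.555, 0.19, 0], [1, 0, 0.555, 0.19, 0], [1, 0, 0.555, 0.19, 0], [1, 0, 0.555, 0.19, 0], [1, 0, 0, 0, 0], [1, 0, 0, 0, 0]]]'

```text
clock: 13.08
position: [0.4754, -0.1764, 0.2752]
ee_rot: [0.553, 0.441, -0.553, 0.441]
ft_force: [-0.1, -0.4, 0.2]
grip_width: -0.0
```

```bash
cat > rel.py <<'E'
from h import *
o=[manip.get_obs()]
p=o[0]['position'];q=o[0]['ee_rot']
yaw=-.2263;a=yaw-np.pi/2;u=np.array([np.cos(a),np.sin(a)]);n=np.array([-u[1],u[0]])
d=p[:2]-np.array([.4702,-.1927])
from scipy.spatial.transform import Rotation as R
M=R.from_quat(q).as_matrix()
print('r',(d@u).round(4),'w',(d@n).round(4),'tip z',(p[2]-.073).round(4),'psi',np.degrees(np.arctan2(M[1,1],M[0,1])).round(1),o[0]['ft_force'].round(2),o[0]['clock'])
E
python3 rel.py; python3 - <<'E'
from h import *
snap('scene','s9.png',(220,130,340,260),5)
E
```

```text
r -0.0171 w 0.0014 tip z 0.2022 psi -12.9 [-0.14 -0.39  0.22] 13.0833
```

View pics/s9.png

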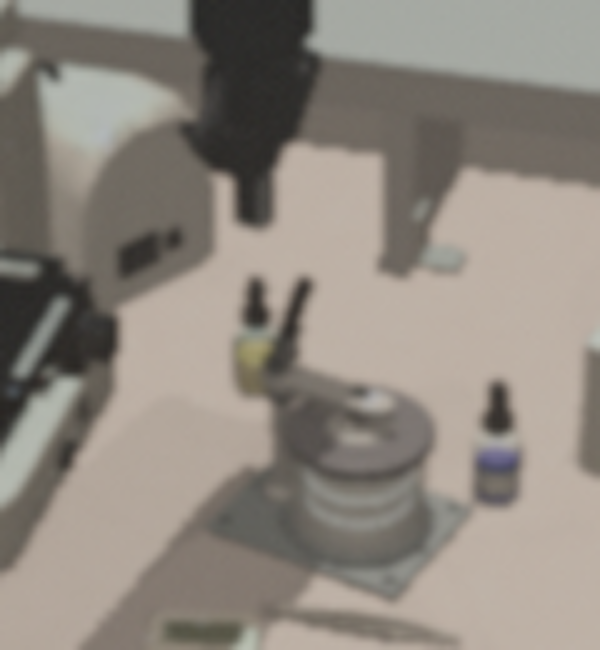

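Emit:
arm_command --moves '[[[1, 0, -0.05, -0.15, 0], [1, 0.59, 0, 0, 0], [1, 0.59, 0, 0, 0], [1, 0.59, 0, 0, 0], [1, 0, 0, 0, 0], [1, 0, 0, 0, 0]]]'

```text
clock: 13.63
position: [0.4743, -0.1719, 0.2308]
ee_rot: [-0.552, -0.441, 0.553, -0.441]
ft_force: [0.9, 0.4, -0.5]
grip_width: 0.0
```

```bash
python3 rel.py; python3 - <<'E'
from h import *
snap('scene','s10.png',(240,140,340,240),6)
# arc in units, r_c=P_r-11mm
L=.046;t=.0045
for ph in range(80,-1,-8):
    f=np.radians(ph);print(ph,'rc',round((L*np.cos(f)-t*np.sin(f)-.011)*1e3,1),'tipz',round((.114+L*np.sin(f)+t*np.cos(f))*1e3,1))
E
```

```text
r -0.0212 w -0.0007 tip z 0.1578 psi -12.8 [ 0.87  0.37 -0.51] 13.6333
80 rc -7.4 tipz 160.1
72 rc -1.1 tipz 159.1
64 rc 5.1 tipz 157.3
56 rc 11.0 tipz 154.7
48 rc 16.4 tipz 151.2
40 rc 21.3 tipz 147.0
32 rc 25.6 tipz 142.2
24 rc 29.2 tipz 136.8
16 rc 32.0 tipz 131.0
8 rc 33.9 tipz 124.9
0 rc 35.0 tipz 118.5
```

View pics/s10.png

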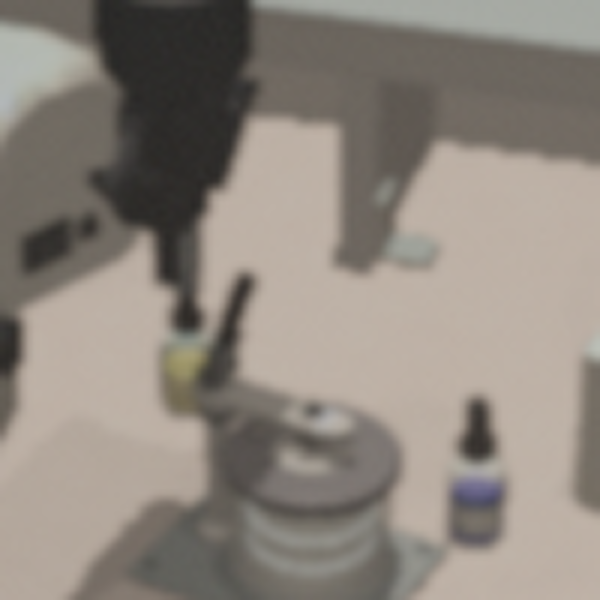

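```bash
python3 - <<'E'
from h import *
for p in([.4743,-.1719,.158],[.4681,-.2019,.176]):
    r,c=proj('scene',p);print((c-240)*6,(r-140)*6)
E
```

```text
176.11395314076492 279.26336440869466
228.8880908493917 264.3606047717942
```

Emit:
arm_command --moves '[[[1, 0, 0, 0.18, 0], [1, 0, 0, 0.18, 0], [1, 0, 0.01, 0.19, 0], [1, 0.02, 0.01, 0.12, 0], [1, 0.02, 0, 0.12, 0], [1, 0.035, 0, 0.12, 0], [1, 0.035, 0, 0.12, 0], [1, 0.05, 0, 0.11, 0], [1, 0.05, 0, 0.11, 0], [1, 0, 0, 0, 0]]]'

```text
clock: 14.52
position: [0.4683, -0.2037, 0.2252]
ee_rot: [-0.553, -0.441, 0.553, -0.441]
ft_force: [0.7, 0.7, 2.1]
grip_width: 0.002
```

```bash
python3 rel.py; python3 - <<'E'
from h import *
snap('scene','s11.png',(240,140,340,240),6)
E
```

```text
r 0.0111 w 0.0006 tip z 0.1522 psi -12.9 [0.65 0.68 2.11] 14.5167
```

View pics/s11.png

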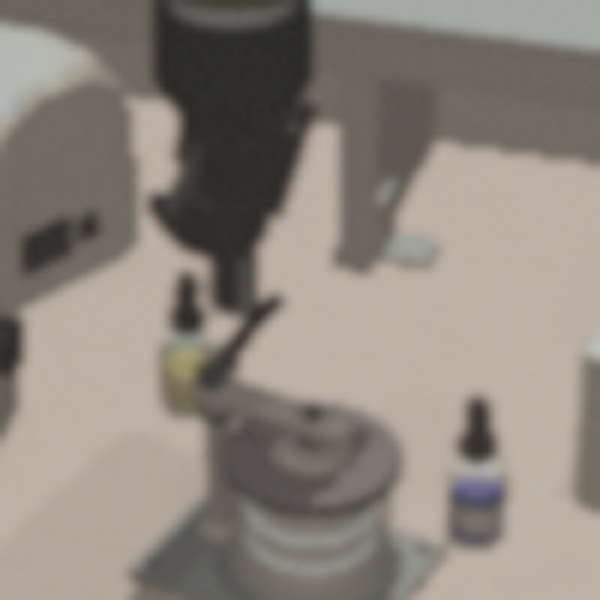

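Emit:
arm_command --moves '[[[1, 0.07, 0, 0.1, 0], [1, 0.07, 0, 0.1, 0], [1, 0.08, 0, 0.095, 0], [1, 0.08, 0, 0.095, 0], [1, 0.095, 0, 0.08, 0], [1, 0.095, 0, 0.08, 0], [1, 0.105, 0, 0.07, 0], [1, 0.105, 0, 0.07, 0], [1, 0.115, 0, 0.055, 0], [1, 0.115, 0, 0.055, 0], [1, 0.12, 0, 0.035, 0], [1, 0, 0, 0, 0]]]'

```text
clock: 15.57
position: [0.4634, -0.2241, 0.1986]
ee_rot: [-0.553, -0.441, 0.553, -0.441]
ft_force: [0.4, -1.5, 1.9]
grip_width: -0.0
```

```bash
python3 rel.py; python3 - <<'E'
from h import *
snap('scene','s12.png',(240,140,340,240),6)
E
```

```text
r 0.0321 w 0.0004 tip z 0.1256 psi -12.9 [ 0.41 -1.47  1.93] 15.5667
```

View pics/s12.png

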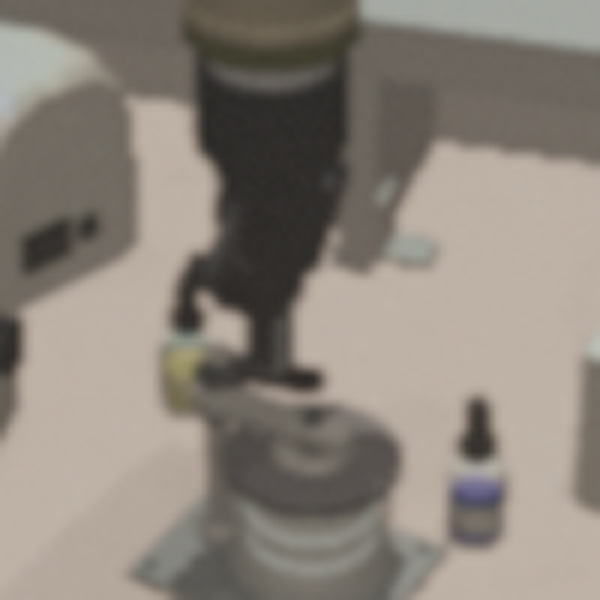

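Emit:
arm_command --moves '[[[1, 0.1, 0, 0.05, 0], [1, 0.08, 0, 0.03, 0], [1, 0.06, 0, 0.02, 0], [1, 0, 0, 0, 0]]]'

```text
clock: 15.95
position: [0.4632, -0.2253, 0.1928]
ee_rot: [0.553, 0.441, -0.553, 0.441]
ft_force: [-0.6, 1.5, 1.4]
grip_width: -0.0
```

Emit:
arm_command --moves '[[[1, 0.05, 0, 0, 0], [1, 0, 0, 0, 0]]]'

```text
clock: 16.12
position: [0.4633, -0.2255, 0.1922]
ee_rot: [-0.553, -0.441, 0.553, -0.441]
ft_force: [-2.4, 2.8, 6.9]
grip_width: -0.006
```

Emit:
arm_command --moves '[[[1, 0.04, 0, 0, 0], [1, 0, 0, 0, 0]]]'

```text
clock: 16.28
position: [0.4634, -0.2256, 0.1919]
ee_rot: [-0.553, -0.441, 0.553, -0.441]
ft_force: [-5.4, 4.2, 14.5]
grip_width: -0.003
```

Emit:
arm_command --moves '[[[1, 0.03, 0, 0, 0], [1, 0, 0, 0, 0]]]'

```text
clock: 16.45
position: [0.4635, -0.2257, 0.1917]
ee_rot: [-0.553, -0.441, 0.553, -0.441]
ft_force: [-6.2, 4.3, 19.9]
grip_width: 0.004
```

```bash
python3 rel.py
```

```text
r 0.0337 w 0.0009 tip z 0.1187 psi -12.8 [-6.17  4.28 19.94] 16.45
```

Emit:
arm_command --moves '[[[1, -0.15, 0, 0, 0], [1, -0.5, 0, 0, 0], [1, -0.8, 0, 0, 0], [1, -0.8, 0, 0, 0], [1, -0.8, 0, 0, 0], [1, 0, -0.6, -0.8, 0], [1, 0, -0.6, -0.8, 0], [1, 0, -0.6, -0.8, 0], [1, 0, -0.6, -0.8, 0], [1, 0, -0.6, -0.8, 0], [1, 0, 0, 0, 0]]]'

```text
clock: 17.37
position: [0.4113, -0.108, 0.267]
ee_rot: [-0.552, -0.442, 0.552, -0.442]
ft_force: [0.3, -0.6, 0.1]
grip_width: -0.003
```

```bash
python3 - <<'E'
from h import *
s=manip.camera('scene')[:,:,::-1];t=manip.camera('top')[:,:,::-1]
cv2.imwrite('pics/c13.png',cv2.resize(t[185:240,255:320],None,fx=11,fy=11,interpolation=2));cv2.imwrite('pics/c14.png',cv2.resize(s[180:255,255:335],None,fx=8,fy=8,interpolation=2))
o=manip.get_obs();print(o['position'],o['ft_force'])
E
```

```text
[ 0.41223136 -0.11149045  0.26706633] [-0.04511284 -0.76632736  0.92256648]
```

View pics/c13.png

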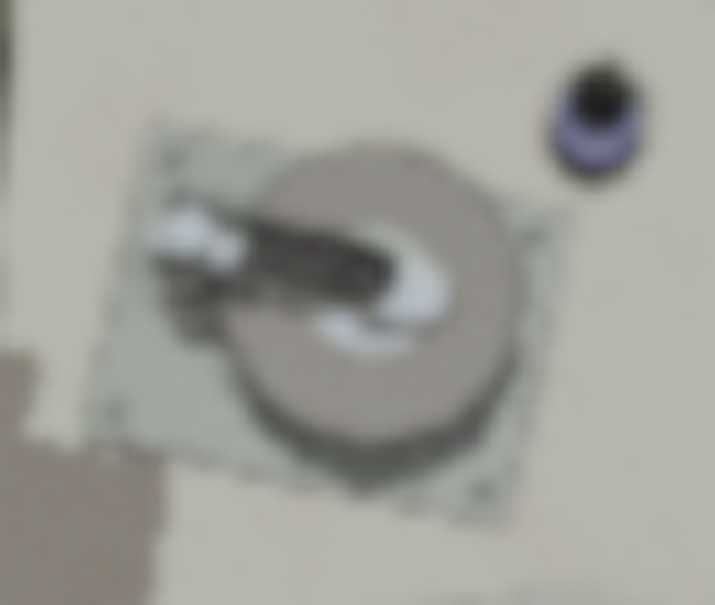

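View pics/c14.png

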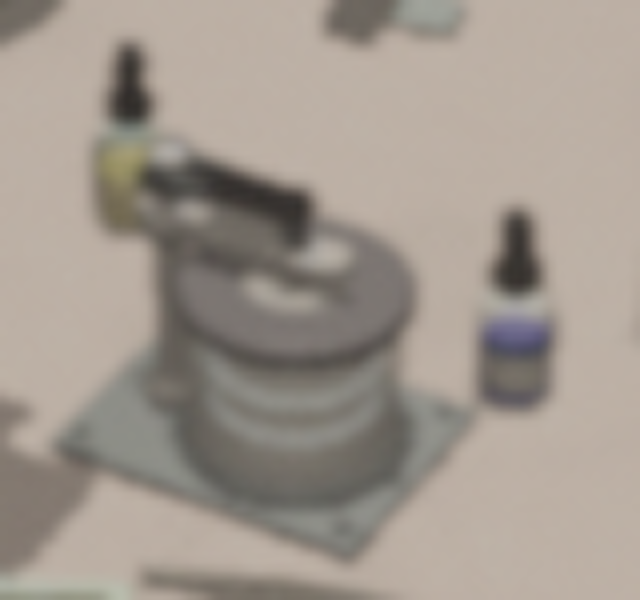

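```bash
python3 - <<'E'
from chk import *
x,y,yaw=f[:3];a=yaw-np.pi/2;u=np.array([np.cos(a),np.sin(a)])
piv=np.array([x,y])+.056*np.array([-np.sin(yaw),np.cos(yaw)])
for e in(0,.05,.1,.2):
    p=[np.r_[piv+u*r*np.cos(e),.114+r*np.sin(e)] for r in(.054,.0635)]
    print(e,[np.round(inv(c,np.array(proj(c,q))+b)).tolist() for q in p for c,b in(('top',f[5:7]),('scene',f[7:9]))])
for z in(.1,.094):
    q=np.r_[piv+u*.079,z];print(z,[np.round(inv(c,np.array(proj(c,q))+b)).tolist() for c,b in(('top',f[5:7]),('scene',f[7:9]))])
# before/after difference
from h import snap
a=np.load('scene.npy')[195:225,270:305].clip(0,255).astype(np.uint8)[:,:,::-1]
b=np.mean([manip.camera('scene').astype(float) for _ in range(4)],0);np.save('scene2.npy',b)
b=b[195:225,270:305].astype(np.uint8)[:,:,::-1]
cv2.imwrite('pics/cmp.png',cv2.resize(np.hstack([a,b]),None,fx=11,fy=11,interpolation=2))
E
```

```text
0 [[367.0, 273.0], [291.0, 215.0], [399.0, 280.0], [313.0, 222.0]]
0.05 [[367.0, 272.0], [291.0, 209.0], [399.0, 278.0], [313.0, 215.0]]
0.1 [[366.0, 270.0], [290.0, 203.0], [398.0, 276.0], [312.0, 208.0]]
0.2 [[364.0, 266.0], [289.0, 191.0], [395.0, 272.0], [310.0, 193.0]]
0.1 [[449.0, 298.0], [349.0, 264.0]]
0.094 [[448.0, 302.0], [348.0, 277.0]]
```

View pics/cmp.png

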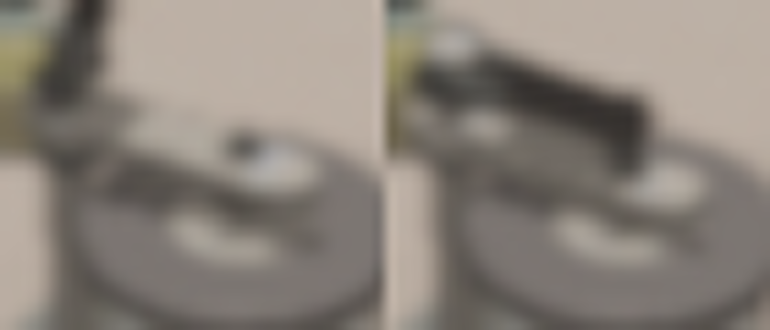

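The lever looks flat and the strap has sunk. I'm checking the lower stop with one more gentle press farther out, at the lever's round end.

Emit:
arm_command --moves '[[[1, 0, 0.6, 0.86, 0], [1, 0, 0.6, 0.86, 0], [1, 0, 0.6, 0.86, 0], [1, 0, 0.6, 0.86, 0], [1, 0, 0.6, 0.86, 0], [1, 0.6, 0, 0, 0], [1, 0.6, 0, 0, 0], [1, 0.6, 0, 0, 0], [1, 0.6, 0, 0, 0], [1, 0.35, 0, 0, 0], [1, 0, 0, 0, 0], [1, 0, 0, 0, 0]]]'

```text
clock: 18.67
position: [0.4615, -0.2333, 0.1976]
ee_rot: [-0.553, -0.441, 0.553, -0.441]
ft_force: [-0.4, 1.0, 0.3]
grip_width: -0.003
```

```bash
python3 rel.py
```

```text
r 0.0416 w 0.0006 tip z 0.1246 psi -12.9 [-0.37  0.97  0.33] 18.6667
```

Emit:
arm_command --moves '[[[1, 0.1, 0, 0, 0], [1, 0.1, 0, 0, 0], [1, 0, 0, 0, 0]]]'

```text
clock: 18.92
position: [0.4618, -0.2333, 0.193]
ee_rot: [0.553, 0.44, -0.553, 0.441]
ft_force: [-0.6, 0.7, 1.0]
grip_width: 0.002
```

Emit:
arm_command --moves '[[[1, 0.05, 0, 0, 0], [1, 0, 0, 0, 0]]]'

```text
clock: 19.08
position: [0.462, -0.2335, 0.1925]
ee_rot: [0.553, 0.44, -0.553, 0.442]
ft_force: [-3.0, -0.2, 7.9]
grip_width: -0.0
```

Emit:
arm_command --moves '[[[1, 0.04, 0, 0, 0], [1, 0, 0, 0, 0]]]'

```text
clock: 19.25
position: [0.4621, -0.2336, 0.192]
ee_rot: [0.553, 0.44, -0.553, 0.442]
ft_force: [-4.3, -0.1, 12.2]
grip_width: -0.002
```

Emit:
arm_command --moves '[[[1, -0.15, 0, 0, 0], [1, -0.5, 0, 0, 0], [1, -0.8, 0, 0, 0], [1, -0.8, 0, 0, 0], [1, -0.8, 0, 0, 0], [1, 0, -0.6, -0.8, 0], [1, 0, -0.6, -0.8, 0], [1, 0, -0.6, -0.8, 0], [1, 0, -0.6, -0.8, 0], [1, 0, -0.6, -0.8, 0], [1, 0, 0, 0, 0], [1, 0, 0, 0, 0]]]'

```text
clock: 20.25
position: [0.4106, -0.1181, 0.2676]
ee_rot: [-0.552, -0.441, 0.553, -0.442]
ft_force: [0.6, -1.1, -0.0]
grip_width: 0.003
```

```bash
python3 - <<'E'
from h import *
s=manip.camera('scene')[:,:,::-1];t=manip.camera('top')[:,:,::-1]
A=cv2.resize(t[185:240,255:320],None,fx=6,fy=6,interpolation=2);B=cv2.resize(s[185:240,255:320],None,fx=6,fy=6,interpolation=2)
cv2.imwrite('pics/c15.png',np.hstack([A,B]));cv2.imwrite('pics/t16.png',t)
E
```

```text
(no output)
```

View pics/c15.png

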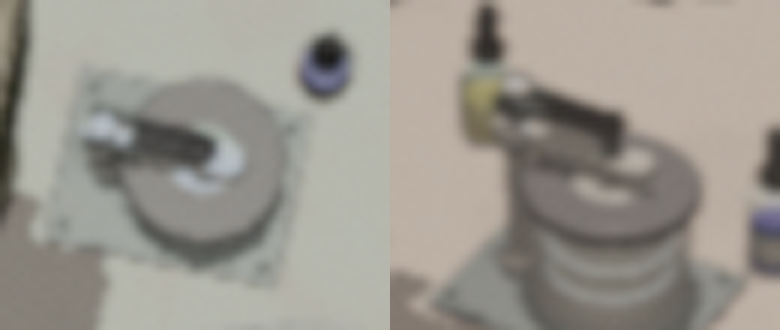

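View pics/t16.png

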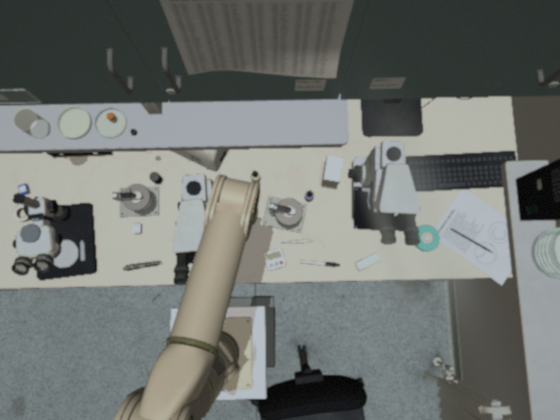

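The lever is flat along the strap, the strap lies over the boss, the lid is unmoved, the other things look undisturbed and the hand is clear. Handing in.

```bash
python3 -c "
from workcell import manip
print(manip.hand_in())"
```

```text
the job is handed in; nothing more can be done
None
```

The open jar, in the right-hand gap, is clamped and I handed the job in at about 20 s of the 54 s. I swung its strap over the lid with the outside of the closed fingers, in two pushes of about 2–3 N. Then I pushed the cam lever down flat from the post side and took the hand away.

Last checks:
- **Strap:** before I closed the lever, its centre line measured less than 1 mm off the boss line, with a swing of about 0 ± 0.02 rad. I did not measure it again after clamping, but the top picture shows no visible change.
- **Lever:** it reads flat within about 0.05 rad in the picture, and the strap sank visibly, about 4 mm by eye against the 6 mm stated. The lever met a rigid stop at about 119 mm height. It took 20 N there, and a second press at its round end met the same stop at 12 N.
- **Surroundings:** the lid shows no shift, and nothing else looks moved in the final pictures. The clamped jar was never approached.

The scene camera disagreed with my fitted model by 1–1.5 pixels on the lever end and the strap nose. I therefore relied on the top camera and on contact forces for the fine positions.

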